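# Put the seasonings back in the caddy

## Robot

A 7-joint arm with a two-finger parallel gripper is mounted at the origin on the work surface; the furniture and walls round the work are solid. World frame = base frame: x ahead of the robot, y to its left, z up, the work surface at z = 0. Lengths are in mm, angles in rad, forces in N, time in s.
With the tool pointing down it reaches from about 425 to 825 mm from the base axis. Payload 3.6 kg.
Tool frame: the origin (TCP) lies between the finger pads; the fingertips stand ahead of it and the grasp point (between the pads) lies 6 mm ahead of it (tip_extent is the z of the fingertips in the tool frame, in mm); z points along the fingers, y is the line along which they close (so a half turn about z gives the same grasp; the last joint's range is limited). The gripper opens to 93 mm and grips with 3 to 60 N. Pads are 15 mm wide; open, the fingers measure 128 mm over their backs; the gripper's body (75 mm by 188 mm) begins 65 mm behind the grasp point.
Start: joints at [1.212, 0.615, -0.013, 1.423, 0.008, 1.103, -0.04], TCP at [211.745, -614.514, 243.64] pointing down, gripper open.
Joint ranges: [-3.12, 3.12], [-0.3, 2.06], [-1.34, 1.32], [0.26, 2.42], [-1.36, 4.5], [0.01, 1.98], [-2.84, 2.84]. Speed limits (rad/s): [2.79, 2.79, 3.14, 3.14, 3.14, 3.14, 3.14].

## Interface

Orientations are given as [roll, pitch, yaw] about the fixed x, y, z axes, in that order (R = Rz(yaw) Ry(pitch) Rx(roll)).
In Python, from workcell import * gives the robot as it stands.
- The arm moves only by the tool carry_out, never from a script. Its arguments are lists of equal length, an entry for each row: "claw": the opening, from 0 (shut) to 1 (fully open); "offset": the shift along the world's x, y, z in units of 25 mm (1.0 is 25 mm), a list of three; "angular": the turn, a rotation vector about the world's x, y, z in units of 8 degrees (1.0 is 8 degrees), a list of three. A call has exactly 8 rows; each row shifts and turns the commanded pose from where the row before left it; what a row does not reach is not made up. A row lasts 1/10 s, in which the tool goes at most 50 mm and 8.59 degrees, less where a joint would pass 70% of its speed; a pose out of reach is approached as far as the arm can. A call is refused whole if a number of a shift passes 1 or a number of a turn 1, either way. A call with a gripper value outside its range is refused whole. The fingers move at their own pace and stop on an object; "grip_force" is the grip in N (left out, the last holds). Time passes only in rows, so rows that do not move let the fingers close, or fill a call up. It gives the time, the measured TCP pose, the force, the opening and the grip force at its end, in the units of the state.
- get_state(): the state, without advancing time (a new reading comes with each control period).
- camera(name): name is "scene" or "top"; returns a dict with "pixels" (400x640x3 uint8, red, green, blue), "K" (3x3 intrinsics, pixels), "dist_coeffs" ([k1, k2, p1, p2, k3] as OpenCV has them; the pictures are not rectified), "pose" (4x4, takes a point from camera to world coordinates). Camera axes: x right, y up, looking along -z (the intrinsics and any distortion apply to the point x, -y, -z); pixel columns grow to the right and rows downward; lengths in mm; the calibration is good to about 2 mm. A picture is of the moment at which its call begins. There is no depth.
- job_done(): hands the job in; it is judged then, once.
The state is a dict: "t": time; "q": joint angles; "joint_vel": joint speeds; "tau": joint torques, N m; "tool_pos": TCP position; "eef_rot": TCP orientation; "wrist_force": force on the tool from outside, world axes, zero at the start; "torque": the same for the moment, N m; "grip_width": opening from 0.0 (shut) to 1.0 (fully open); "finger_force": force on a finger pad.
Only numpy, scipy, OpenCV 4.12 (cv2) and the standard library are available. Lean on these libraries where they do the work, as an engineer would, in place of code of your own. Each camera call takes 0.05 s, during which the arm holds its last target. There are 200 camera calls.

## Task

Tidy up after cooking: put the four seasonings (the pepper mill, the salt shaker and both spice jars) back into the round caddy, upright, each in a cup of its own and right down on the cup's floor; the mill needs the one wide cup. The two spray cans and the hen-shaped kitchen timer among them are not food: leave them standing where they are.

Things in the scene. Friction and masses are not known exactly. Their poses are not given: they have to be found in the camera images.
- caddy: fixed round wooden disc, 204 mm across; origin: centre of its underside, z up. Steel cups, floors 12 mm over the table, mouths flared 5 mm all round in the top 10 mm: three alike narrow ones at (x, y) = (39, 39), (39, -39), (-39, 39) mm, 57 mm inside, rim 42 mm high; one wide at (-39, -39), 74 mm inside, rim 52 mm high. Bar handles at x = 90 and -90, 60 mm long, 36 mm high. Middle open
- pepper_mill: wooden pepper mill, one rigid piece, 170 mm tall, foot 58 mm across (too wide for a narrow cup), waisted, with a round head 48 mm across at its widest about 140 mm above the foot (head from 123 to 159 mm, a small knob above it); grip it on the head; about 0.19 kg; the origin is the centre of its underside, z up; it starts upright on the table, turned anyhow
- salt_shaker: salt shaker: plain off-white glazed cylinder 42 mm across, a narrow neck groove, then a domed knurled steel cap 43 mm across (cap from 55 to 78 mm), 78 mm tall in all; about 0.13 kg; the origin is the centre of its underside, z up; it starts upright on the table, turned anyhow
- spice_a: spice jar, 44 mm across, 96 mm tall, straight-sided with a dark brown lid (43 mm across, from 75 mm up); about 0.11 kg; the origin is the centre of its underside, z up; it starts upright on the table, turned anyhow
- spice_b: spice jar, 47 mm across, 98 mm tall, straight-sided with a white lid (46 mm across, from 77 mm up); about 0.11 kg; the origin is the centre of its underside, z up; it starts upright on the table, turned anyhow
- can_repel: slim spray can (does not belong): 39 mm across, 136 mm tall, white and blue with a long round-topped red cap; loose; the origin is the centre of its underside, z up; it starts upright on the table, turned anyhow
- can_lube: stout spray can (does not belong): 50 mm across, 155 mm tall, red with a narrower red cap on top; loose; the origin is the centre of its underside, z up; it starts upright on the table, turned anyhow
- egg_timer: kitchen timer in the shape of a white hen with orange comb and tail (does not belong): 48 mm across, 60 mm tall; loose; the origin is the centre of its underside, z up; it starts upright on the table, turned anyhow
There are look-alikes about, which are no part of the job. Leave any turquoise look-alike of the can_lube alone.

How it is judged (in metres and radians):
At the end, for the whole second after the job is handed in: Mill in the wide cup, shaker and jars in a narrow cup each: within 11 mm of its axis in caddy x and y, foot within 5 mm of its floor, upright within 0.1 rad, at rest (0.02 m/s, 0.2 rad/s). Spray cans and timer upright (0.15 rad), at rest, within 25 mm of their start (((x of salt_shaker in the frame of caddy between 0.028 and 0.05 m and y of salt_shaker in the frame of caddy between 0.028 and 0.05 m) or (x of salt_shaker in the frame of caddy between 0.028 and 0.05 m and y of salt_shaker in the frame of caddy between -0.05 and -0.028 m) or (x of salt_shaker in the frame of caddy between -0.05 and -0.028 m and y of salt_shaker in the frame of caddy between 0.028 and 0.05 m)) and z of salt_shaker in the frame of caddy between 0.005 and 0.017 m and angle between each of salt_shaker, spice_a, spice_b, pepper_mill's own z axis and vertical below 0.1 rad and linear speed of each of salt_shaker, spice_a, spice_b, pepper_mill, can_repel, can_lube, egg_timer below 0.02 m/s and angular speed of each of salt_shaker, spice_a, spice_b, pepper_mill below 0.2 rad/s and ((x of spice_a in the frame of caddy between 0.028 and 0.05 m and y of spice_a in the frame of caddy between 0.028 and 0.05 m) or (x of spice_a in the frame of caddy between 0.028 and 0.05 m and y of spice_a in the frame of caddy between -0.05 and -0.028 m) or (x of spice_a in the frame of caddy between -0.05 and -0.028 m and y of spice_a in the frame of caddy between 0.028 and 0.05 m)) and z of spice_a in the frame of caddy between 0.005 and 0.017 m and ((x of spice_b in the frame of caddy between 0.028 and 0.05 m and y of spice_b in the frame of caddy between 0.028 and 0.05 m) or (x of spice_b in the frame of caddy between 0.028 and 0.05 m and y of spice_b in the frame of caddy between -0.05 and -0.028 m) or (x of spice_b in the frame of caddy between -0.05 and -0.028 m and y of spice_b in the frame of caddy between 0.028 and 0.05 m)) and z of spice_b in the frame of caddy between 0.005 and 0.017 m and x of pepper_mill in the frame of caddy between -0.05 and -0.028 m and y of pepper_mill in the frame of caddy between -0.05 and -0.028 m and z of pepper_mill in the frame of caddy between 0.005 and 0.017 m and distance of each of can_repel, can_lube, egg_timer from where it was at the start of the episode below 0.025 m and angle between each of can_repel, can_lube, egg_timer's own z axis and vertical below 0.15 rad); the robot touches nothing.
It fails at once if the slim spray can is shifted by more than 25 mm or tipped (distance of can_repel from where it was at the start of the episode above 0.025 m or angle between can_repel's own z axis and vertical above 0.3 rad).
It fails at once if the stout spray can is shifted by more than 25 mm or tipped (distance of can_lube from where it was at the start of the episode above 0.025 m or angle between can_lube's own z axis and vertical above 0.3 rad).
It fails at once if the hen-shaped timer is shifted by more than 25 mm or tipped (distance of egg_timer from where it was at the start of the episode above 0.025 m or angle between egg_timer's own z axis and vertical above 0.3 rad).
It also fails if it takes over 102 s, if anything falls off the work surface, if the arm or the gripper's body presses on something with over 40 N, if the wrist force passes 120 N, or if a joint passes its speed limit or range.

## Working session

There is one attempt and no reset: what is moved stays moved. The work goes in short steps, Python scripts to look and compute and a tool call to move; the robot and the scene stay as the last step left them, time stands still between calls to the robot, and variables do not carry over. Pictures are saved under pics/ and viewed, at most 15 in all, crops included, and the job is handed in when it is done.

Besides the shell and the picture viewer there is one more tool, called after "Call:" by a JSON object that holds its "op" and its "data". carry_out: Moves the arm, as the interface text tells. Its arguments: {"type":"object","properties":{"claw":{"type":"array"},"offset":{"type":"array"},"angular":{"type":"array"},"grip_force":{"type":"number"}},"required":["claw","offset","angular"]}

```bash
mkdir -p pics; ls
python3 - <<'E'
from workcell import *
import cv2,json,numpy as np
for n in("scene","top"):
    c=camera(n); cv2.imwrite(f"pics/{n}0.png",c["pixels"][:,:,::-1])
    np.savez(f"{n}.npz",**{k:np.array(v) for k,v in c.items()})
    print(n,np.round(c["K"],1).tolist(),c["dist_coeffs"],np.round(c["pose"],3).tolist())
print(get_state())
E
```

```text
pics
scene [[511.2, 0.0, 319.4], [0.0, 511.2, 195.9], [0.0, 0.0, 1.0]] [0.02466288 0.         0.         0.         0.        ] [[-0.583, 0.521, -0.623, -368.917], [-0.812, -0.393, 0.431, 457.061], [-0.02, 0.758, 0.652, 952.561], [0.0, 0.0, 0.0, 1.0]]
top [[409.8, 0.0, 320.7], [0.0, 409.8, 199.7], [0.0, 0.0, 1.0]] [-0.04758001  0.          0.          0.          0.        ] [[0.017, 0.996, -0.09, 403.074], [-1.0, 0.017, -0.004, -160.267], [-0.002, 0.09, 0.996, 926.062], [0.0, 0.0, 0.0, 1.0]]
{'t': 0.1, 'q': array([ 1.21251439,  0.61578135, -0.01262037,  1.42476021,  0.00812587,
        1.10340879, -0.04040098]), 'joint_vel': array([-9.63976034e-05, -1.39754127e-03,  7.02338050e-04, -3.97190895e-03,
       -9.24803683e-04, -1.21117265e-03, -5.40218057e-04]), 'tau': array([ 7.69111866e-04, -4.60043442e+01,  2.10117605e-01, -1.66245639e+01,
       -6.10884978e-02,  1.69295899e-02,  1.13961414e-04]), 'tool_pos': array([ 211.51208463, -613.91634132,  242.61652675]), 'eef_rot': array([-3.13928612e+00,  4.97226629e-05,  3.31861489e-01]), 'wrist_force': array([-0.58609618, -0.36047909, -0.00601419]), 'torque': array([-0.00164995,  0.00433103, -0.02583936]), 'finger_force': 0.0, 'grip_width': 0.9993379623188146}
```

View pics/scene0.png

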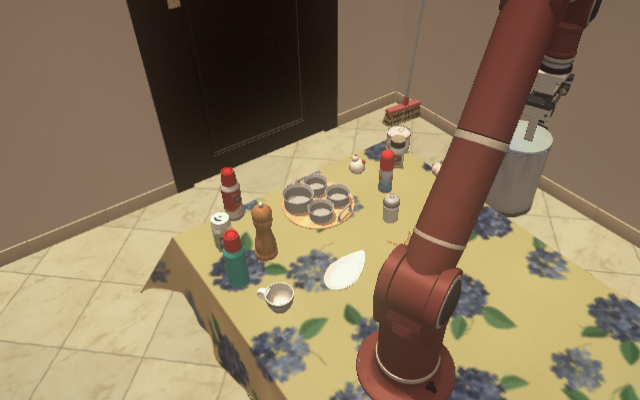

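View pics/top0.png

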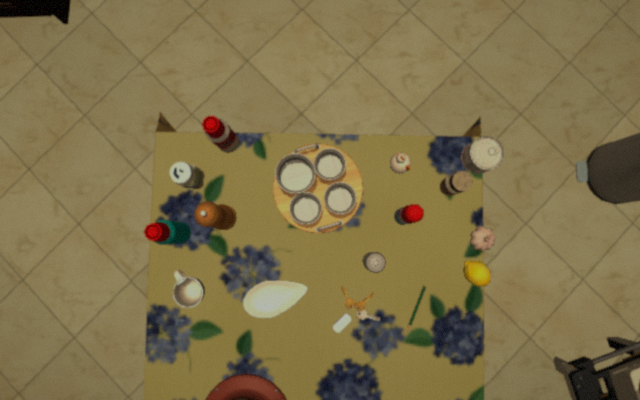

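Run:
```python
import cv2
t=cv2.imread("pics/top0.png")
a=cv2.resize(t[100:300,140:340],None,fx=4,fy=4,interpolation=3)[:600]
b=cv2.resize(t[130:280,330:510],None,fx=4,fy=4,interpolation=3)
cv2.imwrite("pics/a.png",a);cv2.imwrite("pics/b.png",b)
s=cv2.imread("pics/scene0.png")
cv2.imwrite("pics/c.png",cv2.resize(s[120:290,200:460],None,fx=3,fy=3,interpolation=3))
```

```text
(no output)
```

View pics/a.png

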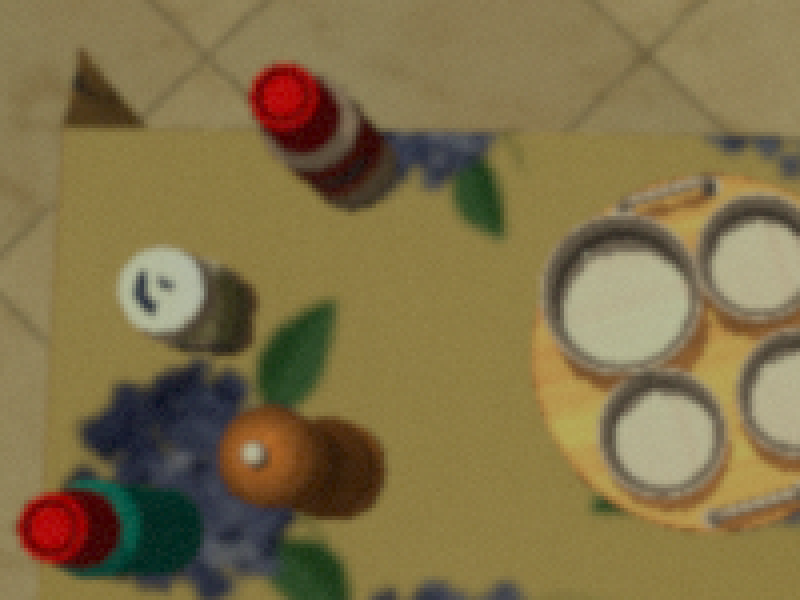

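View pics/b.png

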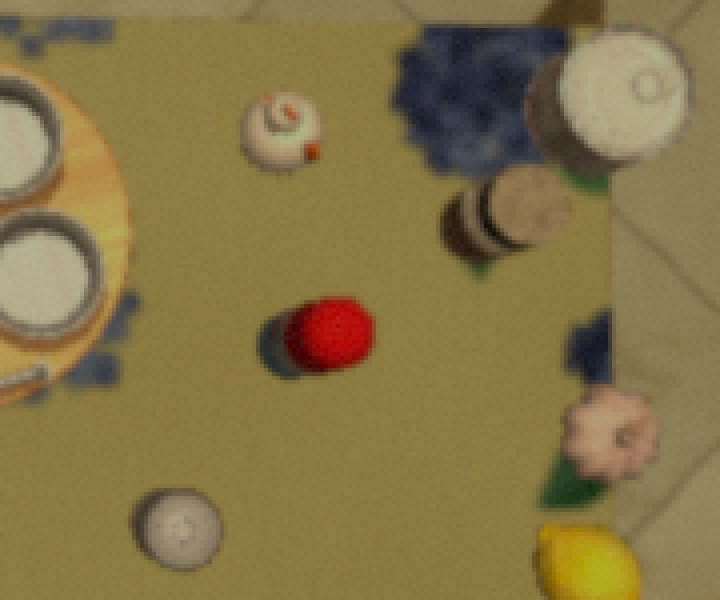

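View pics/c.png

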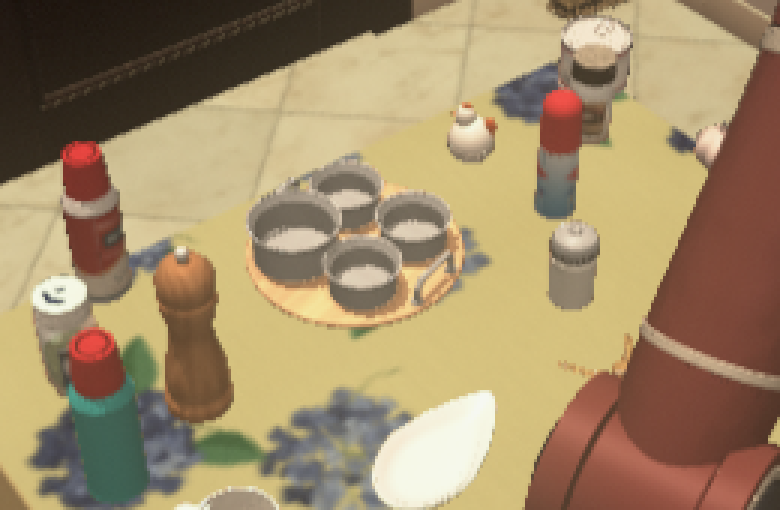

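```bash
cat > h.py <<'E'
import numpy as np,cv2
def load(n): return dict(np.load(f"{n}.npz"))
def back(c,u,v,z):
    p=cv2.undistortPoints(np.array([[[u,v]]],float),c["K"],np.array(c["dist_coeffs"],float))[0,0]
    P=np.array(c["pose"]);d=P[:3,:3]@[p[0],-p[1],-1];o=P[:3,3]
    return (o+d*(z-o[2])/d[2])[:2]
def proj(c,X):
    P=np.array(c["pose"]);q=(np.atleast_2d(X)-P[:3,3])@P[:3,:3]; q=q*[1,-1,-1]
    return cv2.projectPoints(q,np.zeros(3),np.zeros(3),c["K"],np.array(c["dist_coeffs"],float))[0][:,0]
E
python3 - <<'E'
from h import *
c=load("top")
A=lambda X,Y:(140+(X+.5)/4-.5,100+(Y+.5)/4-.5)
B=lambda X,Y:(330+(X+.5)/4-.5,130+(Y+.5)/4-.5)
for n,p,z in [("mill knob",A(254,454),170),("mill head",A(265,455),143),("spice_b",A(161,290),98),("lube",A(286,97),155),("turq",A(50,527),155),
 ("spice_a",B(527,206),96),("bigjar",B(625,95),120),("salt",B(182,529),70),("repel",B(335,333),122),("egg",B(282,131),25),("wide",A(622.5,294.5),52),("narLL",A(664,437),42)]:
    print(n,back(c,*p,z).round(1))
t=cv2.imread("pics/top0.png")
cv2.imwrite("pics/d.png",cv2.resize(t[137:237,265:370],None,fx=6,fy=6,interpolation=3))
E
```

```text
mill knob [442.3  60. ]
mill head [443.4  62.6]
spice_b [529.5 132.9]
lube [615.9  56.6]
turq [406.8 160.5]
spice_a [ 520.9 -445.4]
bigjar [ 574.7 -487.9]
salt [ 352.6 -272.3]
repel [ 452.5 -340.3]
egg [ 570.7 -332.8]
wide [ 538.  -101.4]
narLL [ 462.1 -124.9]
```

View pics/d.png

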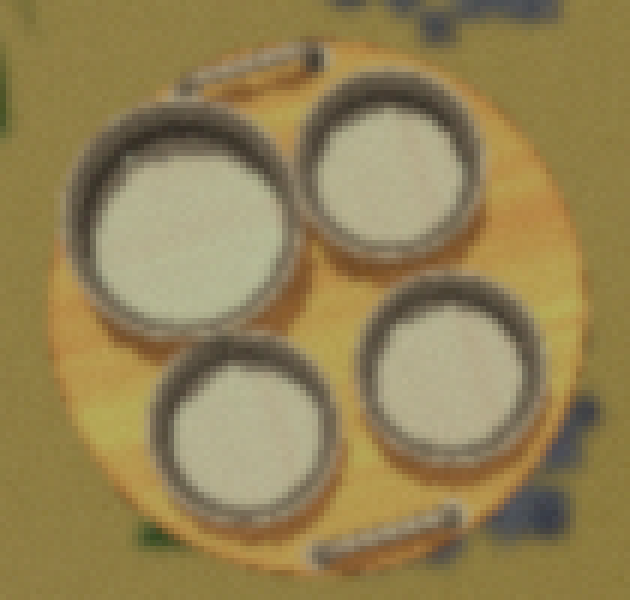

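Run:
```python
from h import *
c=load("top");s=load("scene")
D=lambda X,Y:(265+(X+.5)/6-.5,137+(Y+.5)/6-.5)
C=lambda X,Y:(200+(X+.5)/3-.5,120+(Y+.5)/3-.5)
L=np.array([[-39,-39],[-39,39],[39,39],[39,-39],[0,0]],float)
W=np.array([back(c,*D(*p),z) for p,z in [((183,222),52),((391,166),42),((452,368),42),((246,431),42),((318,306),12)]])
a=L-L.mean(0);b=W-W.mean(0)
th=np.arctan2((a[:,0]*b[:,1]-a[:,1]*b[:,0]).sum(),(a*b).sum())
R=np.array([[np.cos(th),-np.sin(th)],[np.sin(th),np.cos(th)]]);t=W.mean(0)-R@L.mean(0)
print("th",th,"t",t);print((L@R.T+t).round(1).tolist());print((W-(L@R.T+t)).round(1).tolist())
for n,p,z in [("mill knob",C(181,252),166),("mill head",C(184,277),141),("spice_b",C(61,293),98),("lube",C(84,153),155),("spice_a",C(596,60),96),("salt",C(574,234),75),("egg",C(471,140),25),
  ("wide",C(295,225),52),("nTop",C(345,190),42),("nR",C(415,220),42),("nL",C(363,265),42)]:
    print(n,back(s,*p,z).round(1))
```

```text
th -2.832978602344972 t [ 512.11176018 -149.9671586 ]
[[537.4, -101.0], [561.1, -175.3], [486.8, -199.0], [463.1, -124.7], [512.1, -150.0]]
[[-0.2, -0.1], [-0.5, -0.3], [0.4, 0.2], [-0.0, -0.2], [0.4, 0.4]]
mill knob [443.9  63.2]
mill head [442.7  64. ]
spice_b [529.7 133.8]
lube [614.8  58.8]
spice_a [ 515.8 -441.4]
salt [ 351.8 -268.6]
egg [ 560.7 -323.8]
wide [531.3 -95.4]
nTop [ 554.9 -167.2]
nR [ 480.8 -193.3]
nL [ 459.6 -119.3]
```

Call:
{"op": "carry_out", "data": {"claw": [1,1,1,1,1,1,1,1], "offset": [[0.35,0.85,0],[0.35,0.85,0],[0.35,0.85,0],[0.35,0.85,0],[0.35,0.85,0],[0.35,0.85,0],[0.35,0.85,0],[0.35,0.85,0]], "angular": [[0,0,-0.72],[0,0,-0.72],[0,0,-0.72],[0,0,-0.72],[0,0,-0.72],[0,0,-0.72],[0,0,-0.72],[0,0,-0.72]], "grip_force": 15}}

```text
t: 0.9
tool_pos: [281.9, -443.3, 243.2]
eef_rot: [-3.141, 0.001, -0.476]
wrist_force: [0.8, 0.0, 0.2]
grip_width: 1.0
finger_force: 0.0
```

Call:
{"op": "carry_out", "data": {"claw": [1,1,1,1,1,1,1,1], "offset": [[0.35,0.85,-0.4],[0.35,0.85,-0.4],[0.35,0.85,-0.4],[0.35,0.85,-0.4],[0.35,0.85,-0.4],[0.35,0.85,-0.4],[0.35,0.85,-0.4],[0,0,0]], "angular": [[0,0,0],[0,0,0],[0,0,0],[0,0,0],[0,0,0],[0,0,0],[0,0,0],[0,0,0]]}}

```text
t: 1.7
tool_pos: [343.4, -291.8, 172.3]
eef_rot: [-3.139, 0.004, -0.466]
wrist_force: [-0.1, -0.2, -0.1]
grip_width: 1.003
finger_force: 0.0
```

```bash
python3 -c "
from workcell import *
s=get_state();print(s)
import workcell;print([n for n in dir(workcell) if n[0]!='_'])
try: print(tip_extent)
except Exception as e: print(e)"
```

```text
{'t': 1.7, 'q': array([ 0.54446039,  0.41882681,  0.15556174,  2.06504753, -0.10462726,
        0.669831  , -1.26799708]), 'joint_vel': array([ 0.04147341, -0.01058064,  0.06002502, -0.05011254,  0.02460038,
        0.00839947,  0.02961941]), 'tau': array([ -0.35406592, -31.82584405,   1.18225593, -11.41460896,
        -0.07137083,  -0.16137087,  -0.1511132 ]), 'tool_pos': array([ 343.43436836, -291.84546603,  172.27467454]), 'eef_rot': array([-3.1387234 ,  0.00441948, -0.46641191]), 'wrist_force': array([-0.1064643 , -0.18791983, -0.12460446]), 'torque': array([ 0.06161271, -0.03504053, -0.00485101]), 'finger_force': 0.0, 'grip_width': 1.0025622134096814}
['MotionError', 'camera', 'get_state', 'job_done', 'tip_extent']
25.0
```

Call:
{"op": "carry_out", "data": {"claw": [1,1,1,1,1,1,1,1], "offset": [[0.19,0.44,0],[0.18,0.44,0],[0,0,-0.8],[0,0,-0.8],[0,0,-0.4],[0,0,0],[0,0,0],[0,0,0]], "angular": [[0,0,0],[0,0,0],[0,0,0],[0,0,0],[0,0,0],[0,0,0],[0,0,0],[0,0,0]]}}

```text
t: 2.5
tool_pos: [352.7, -274.3, 124.4]
eef_rot: [3.141, -0.002, -0.473]
wrist_force: [1.4, -0.7, 0.1]
grip_width: 1.0
finger_force: 0.0
```

Run:
```python
from workcell import *
from h import *
c=camera("top");t=c["pixels"][:,:,::-1]; s=camera("scene")["pixels"][:,:,::-1]
a=cv2.resize(t[220:300,330:420],None,fx=5,fy=5,interpolation=3);b=cv2.resize(s[140:240,350:440],(360,400),interpolation=3)
cv2.imwrite("pics/e.png",np.hstack([a,b]))
print(get_state()["tool_pos"],get_state()["eef_rot"])
```

```text
[ 352.66561405 -274.14298389  124.34944869] [ 3.14141383e+00 -1.74581956e-03 -4.72637531e-01]
```

View pics/e.png

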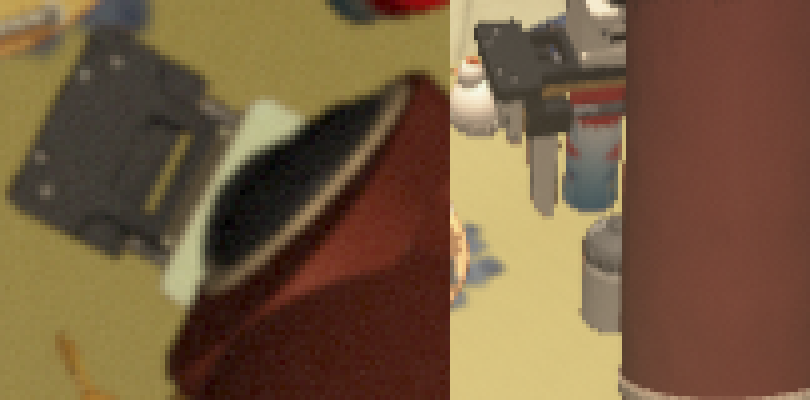

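Call:
{"op": "carry_out", "data": {"claw": [1,1,1,1,1,1,1,1], "offset": [[0,0.07,-0.5],[0,0,-0.5],[0,0,-0.5],[0,0,-0.4],[0,0,-0.3],[0,0,0],[0,0,0],[0,0,0]], "angular": [[0,0,0],[0,0,0],[0,0,0],[0,0,0],[0,0,0],[0,0,0],[0,0,0],[0,0,0]]}}

```text
t: 3.4
tool_pos: [352.5, -272.2, 69.0]
eef_rot: [3.141, -0.001, -0.472]
wrist_force: [-0.4, 0.4, 0.3]
grip_width: 1.005
finger_force: 0.0
```

Call:
{"op": "carry_out", "data": {"claw": [0.8,0.7,0.6,0.5,0.4,0.3,0.3,0.3], "offset": [[0,0,0],[0,0,0],[0,0,0],[0,0,0],[0,0,0],[0,0,0],[0,0,0],[0,0,0]], "angular": [[0,0,0],[0,0,0],[0,0,0],[0,0,0],[0,0,0],[0,0,0],[0,0,0],[0,0,0]], "grip_force": 20}}

```text
t: 4.2
tool_pos: [352.3, -272.0, 68.6]
eef_rot: [-3.141, 0.0, -0.472]
wrist_force: [-0.9, 0.5, 0.4]
grip_width: 0.452
finger_force: 20.0
```

Call:
{"op": "carry_out", "data": {"claw": [0.3,0.3,0.3,0.3,0.3,0.3,0.3,0.3], "offset": [[0,0,0.4],[0,0,0.8],[0,0,0.8],[0,0,0.8],[0.4,0.55,0.45],[0.6,0.8,0],[0.6,0.8,0],[0.6,0.8,0]], "angular": [[0,0,0],[0,0,0],[0,0,0],[0,0,0],[0,0,0],[0,0,0],[0,0,0],[0,0,0]]}}

```text
t: 5.0
tool_pos: [407.4, -197.5, 150.6]
eef_rot: [-3.141, -0.0, -0.473]
wrist_force: [0.2, 0.2, -2.0]
grip_width: 0.453
finger_force: 20.0
```

Call:
{"op": "carry_out", "data": {"claw": [0.3,0.3,0.3,0.3,0.3,0.3,0.3,0.3], "offset": [[0.6,0.8,0],[0.6,0.8,0],[0.6,0.8,0],[0.42,0.54,0],[0,0,0],[0,0,0],[0,0,0],[0,0,0]], "angular": [[0,0,0],[0,0,0],[0,0,0],[0,0,0],[0,0,0],[0,0,0],[0,0,0],[0,0,0]]}}

```text
t: 5.8
tool_pos: [461.9, -126.0, 150.0]
eef_rot: [3.141, 0.0, -0.475]
wrist_force: [-0.6, 0.6, -1.0]
grip_width: 0.455
finger_force: 20.0
```

Run:
```python
from workcell import *
from h import *
c=camera("top");t=c["pixels"][:,:,::-1]; s=camera("scene")["pixels"][:,:,::-1]
a=cv2.resize(t[140:240,265:365],(400,400),interpolation=3);b=cv2.resize(s[140:240,260:360],(400,400),interpolation=3)
cv2.imwrite("pics/f.png",np.hstack([a,b]))
print(get_state()["tool_pos"],get_state()["eef_rot"])
```

```text
[ 462.1713381  -125.64820648  149.97685475] [ 3.14129126e+00  1.40032393e-04 -4.74203176e-01]
```

View pics/f.png

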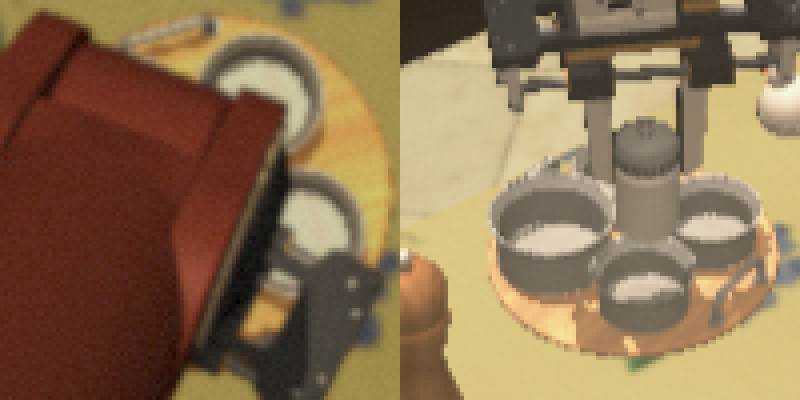

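Call:
{"op": "carry_out", "data": {"claw": [0.3,0.3,0.3,0.3,0.3,0.3,0.3,0.3], "offset": [[0.03,0.03,-0.4],[0,0,-0.4],[0,0,-0.4],[0,0,-0.4],[0,0,-0.4],[0,0,-0.4],[0,0,-0.2],[0,0,0]], "angular": [[0,0,0],[0,0,0],[0,0,0],[0,0,0],[0,0,0],[0,0,0],[0,0,0],[0,0,0]]}}

```text
t: 6.7
tool_pos: [463.0, -123.9, 84.0]
eef_rot: [3.141, 0.002, -0.472]
wrist_force: [-0.3, -0.0, -1.3]
grip_width: 0.463
finger_force: 20.0
```

Call:
{"op": "carry_out", "data": {"claw": [0.3,0.3,0.3,0.3,0.3,0.3,0.3,0.3], "offset": [[0,0,-0.05],[0,0,-0.05],[0,0,-0.05],[0,0,0],[0,0,0],[0,0,0],[0,0,0],[0,0,0]], "angular": [[0,0,0],[0,0,0],[0,0,0],[0,0,0],[0,0,0],[0,0,0],[0,0,0],[0,0,0]]}}

```text
t: 7.5
tool_pos: [463.5, -124.0, 81.2]
eef_rot: [-3.141, -0.0, -0.472]
wrist_force: [0.1, -0.3, -1.4]
grip_width: 0.454
finger_force: 20.0
```

Call:
{"op": "carry_out", "data": {"claw": [0.3,0.3,0.3,0.45,0.55,0.65,0.65,0.65], "offset": [[0,0,-0.03],[0,0,-0.02],[0,0,0],[0,0,0],[0,0,0],[0,0,0],[0,0,0],[0,0,0]], "angular": [[0,0,0],[0,0,0],[0,0,0],[0,0,0],[0,0,0],[0,0,0],[0,0,0],[0,0,0]]}}

```text
t: 8.3
tool_pos: [463.5, -124.0, 79.8]
eef_rot: [-3.142, 0.0, -0.472]
wrist_force: [0.0, -0.5, -0.1]
grip_width: 0.644
finger_force: 0.0
```

Call:
{"op": "carry_out", "data": {"claw": [0.65,0.65,0.65,0.65,0.65,0.65,0.65,0.65], "offset": [[0,0,0.4],[0,0,0.8],[0,0,1],[0,0,1],[0,0,1],[0,0,1],[0,0,1],[0,0,0]], "angular": [[0,0,0],[0,0,0],[0,0,0],[0,0,0],[0,0,0],[0,0,0],[0,0,0],[0,0,0]]}}

```text
t: 9.1
tool_pos: [465.4, -124.7, 238.6]
eef_rot: [-3.139, -0.008, -0.473]
wrist_force: [0.7, 0.3, -0.5]
grip_width: 0.648
finger_force: 0.0
```

Call:
{"op": "carry_out", "data": {"claw": [0.9,0.9,0.9,0.9,0.9,0.9,0.9,0.9], "offset": [[0.16,-0.92,0],[0.16,-0.92,0],[0.16,-0.92,0],[0.16,-0.92,0],[0.16,-0.92,0],[0.16,-0.92,0],[0.16,-0.92,0],[0.16,-0.92,0]], "angular": [[0,0,0],[0,0,0],[0,0,0],[0,0,0],[0,0,0],[0,0,0],[0,0,0],[0,0,0]]}}

```text
t: 9.9
tool_pos: [495.0, -308.6, 234.2]
eef_rot: [-3.141, 0.002, -0.472]
wrist_force: [-0.4, 0.2, -0.6]
grip_width: 0.901
finger_force: 0.0
```

Call:
{"op": "carry_out", "data": {"claw": [0.9,0.9,0.9,0.9,0.9,0.9,0.9,0.9], "offset": [[0.16,-0.92,0],[0.16,-0.92,0],[0.16,-0.92,0],[0.16,-0.92,0],[0.16,-0.92,0],[0.16,-0.9,0],[0,0,0],[0,0,0]], "angular": [[0,0,0],[0,0,0],[0,0,0],[0,0,0],[0,0,0],[0,0,0],[0,0,0],[0,0,0]]}}

```text
t: 10.7
tool_pos: [518.9, -444.9, 233.8]
eef_rot: [-3.14, 0.002, -0.473]
wrist_force: [0.2, 0.3, -0.4]
grip_width: 0.9
finger_force: 0.0
```

Run:
```python
from workcell import *
from h import *
c=camera("top");t=c["pixels"][:,:,::-1]; s=camera("scene")["pixels"][:,:,::-1]
a=cv2.resize(t[137:237,265:365],(400,400),interpolation=3);b=cv2.resize(s[100:200,330:430],(400,400),interpolation=3)
cv2.imwrite("pics/g.png",np.hstack([a,b]))
print(get_state()["tool_pos"],get_state()["eef_rot"])
```

```text
[ 519.75690341 -443.77379159  234.53550586] [-3.13989754e+00  1.16790750e-03 -4.70927228e-01]
```

View pics/g.png

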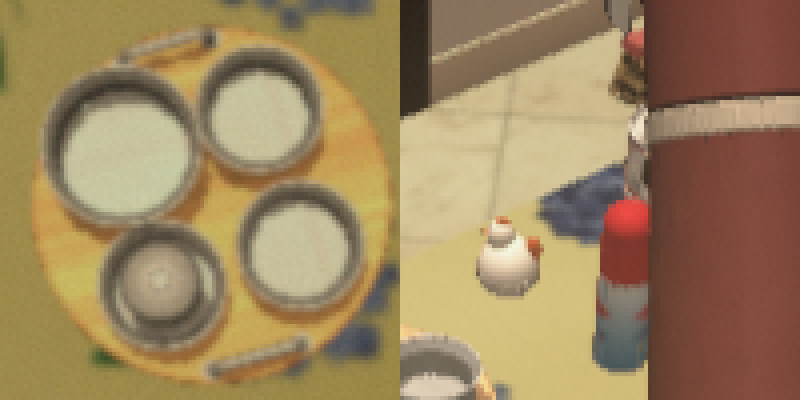

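Run:
```python
from h import *
c=load("top");s=load("scene")
C=lambda X,Y:(200+(X+.5)/3-.5,120+(Y+.5)/3-.5)
B=lambda X,Y:(330+(X+.5)/4-.5,130+(Y+.5)/4-.5)
for n,p,q in [("big",B(625,95),C(597,38)),("a",B(527,206),C(596,60))]:
  for z in range(60,200,10): print(n,z,(back(c,*p,z)).round(),(back(c,*p,z)-back(s,*q,z)).round(1))
```

```text
big 60 [ 588. -512.] [ 5.4 -5.3]
big 70 [ 585. -508.] [ 13.9 -12. ]
big 80 [ 583. -504.] [ 22.5 -18.8]
big 90 [ 581. -500.] [ 31.  -25.5]
big 100 [ 579. -496.] [ 39.5 -32.2]
big 110 [ 577. -492.] [ 48. -39.]
big 120 [ 575. -488.] [ 56.6 -45.7]
big 130 [ 573. -484.] [ 65.1 -52.4]
big 140 [ 570. -480.] [ 73.6 -59.2]
big 150 [ 568. -476.] [ 82.1 -65.9]
big 160 [ 566. -472.] [ 90.7 -72.6]
big 170 [ 564. -468.] [ 99.2 -79.4]
big 180 [ 562. -464.] [107.7 -86.1]
big 190 [ 560. -459.] [116.2 -92.9]
a 60 [ 526. -458.] [-27.   21.4]
a 70 [ 525. -454.] [-18.1  14.3]
a 80 [ 523. -451.] [-9.2  7.3]
a 90 [ 522. -447.] [-0.3  0.2]
a 100 [ 520. -444.] [ 8.7 -6.8]
a 110 [ 519. -441.] [ 17.6 -13.9]
a 120 [ 518. -437.] [ 26.5 -20.9]
a 130 [ 516. -434.] [ 35.4 -28. ]
a 140 [ 515. -430.] [ 44.3 -35. ]
a 150 [ 513. -427.] [ 53.2 -42.1]
a 160 [ 512. -423.] [ 62.1 -49.2]
a 170 [ 510. -420.] [ 71.  -56.2]
a 180 [ 509. -417.] [ 79.9 -63.3]
a 190 [ 508. -413.] [ 88.8 -70.3]
```

Call:
{"op": "carry_out", "data": {"claw": [0.9,0.9,0.9,0.9,0.9,0.9,0.9,0.9], "offset": [[0.03,-0.07,-0.8],[0,0,-0.9],[0,0,-0.9],[0,0,-0.9],[0,0,-0.9],[0,0,-0.8],[0,0,-0.4],[0,0,-0.2]], "angular": [[0,0,0],[0,0,0],[0,0,0],[0,0,0],[0,0,0],[0,0,0],[0,0,0],[0,0,0]]}}

```text
t: 11.6
tool_pos: [520.4, -445.9, 89.1]
eef_rot: [-3.141, 0.001, -0.471]
wrist_force: [0.5, -0.5, -0.3]
grip_width: 0.897
finger_force: 0.0
```

Call:
{"op": "carry_out", "data": {"claw": [0.8,0.7,0.6,0.5,0.4,0.3,0.3,0.3], "offset": [[0,0,0],[0,0,0],[0,0,0],[0,0,0],[0,0,0],[0,0,0],[0,0,0],[0,0,0]], "angular": [[0,0,0],[0,0,0],[0,0,0],[0,0,0],[0,0,0],[0,0,0],[0,0,0],[0,0,0]]}}

```text
t: 12.4
tool_pos: [520.4, -447.4, 90.2]
eef_rot: [3.142, -0.001, -0.472]
wrist_force: [0.3, -0.3, 0.6]
grip_width: 0.46
finger_force: 20.0
```

Call:
{"op": "carry_out", "data": {"claw": [0.3,0.3,0.3,0.3,0.3,0.3,0.3,0.3], "offset": [[0,0,0.3],[0,0,0.7],[0,0,0.9],[0,0,0.9],[0,0,0.9],[0,0,0.9],[0,0,0.9],[0,0,0.8]], "angular": [[0,0,0],[0,0,0],[0,0,0],[0,0,0],[0,0,0],[0,0,0],[0,0,0],[0,0,0]]}}

```text
t: 13.2
tool_pos: [520.0, -447.2, 248.7]
eef_rot: [3.142, -0.0, -0.473]
wrist_force: [-0.5, 0.5, -1.2]
grip_width: 0.456
finger_force: 20.0
```

Call:
{"op": "carry_out", "data": {"claw": [0.3,0.3,0.3,0.3,0.3,0.3,0.3,0.3], "offset": [[-0.1,0.8,0.2],[-0.12,0.9,0],[-0.12,0.9,0],[-0.12,0.9,0],[-0.12,0.9,0],[-0.12,0.9,0],[-0.12,0.9,0],[-0.12,0.9,0]], "angular": [[0,0,0],[0,0,0],[0,0,0],[0,0,0],[0,0,0],[0,0,0],[0,0,0],[0,0,0]]}}

```text
t: 14.0
tool_pos: [496.3, -268.8, 252.6]
eef_rot: [-3.141, 0.0, -0.473]
wrist_force: [1.1, 0.3, -1.2]
grip_width: 0.454
finger_force: 20.0
```

Call:
{"op": "carry_out", "data": {"claw": [0.3,0.3,0.3,0.3,0.3,0.3,0.3,0.3], "offset": [[-0.15,0.9,0],[-0.15,0.9,-0.2],[-0.1,0.99,-0.4],[0,0,-0.7],[0,0,-0.7],[0,0,-0.6],[0,0,0],[0,0,0]], "angular": [[0,0,0],[0,0,0],[0,0,0],[0,0,0],[0,0,0],[0,0,0],[0,0,0],[0,0,0]]}}

```text
t: 14.8
tool_pos: [486.8, -200.1, 187.7]
eef_rot: [3.142, -0.0, -0.473]
wrist_force: [-0.2, 0.8, -0.8]
grip_width: 0.458
finger_force: 20.0
```

Run:
```python
from workcell import *
from h import *
c=camera("top");t=c["pixels"][:,:,::-1]; s=camera("scene")["pixels"][:,:,::-1]
a=cv2.resize(t[137:237,265:365],(400,400),interpolation=3);b=cv2.resize(s[120:240,250:370],(400,400),interpolation=3)
cv2.imwrite("pics/i.png",np.hstack([a,b]))
print(get_state()["tool_pos"],get_state()["eef_rot"])
for z in (60,42):print(proj(camera("scene"),[486.8,-199,z]).round(1))
```

```text
[ 487.29876817 -200.36668625  188.35649961] [-3.14132879e+00 -1.87460131e-03 -4.72603293e-01]
[[338.4 186. ]]
[[338.3 191.1]]
```

View pics/i.png

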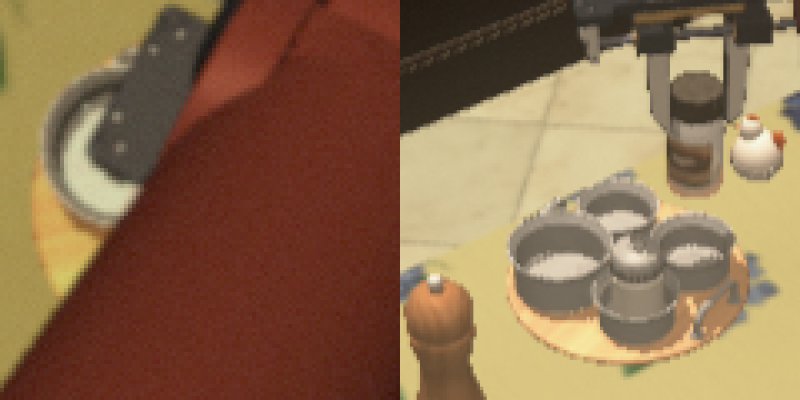

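Call:
{"op": "carry_out", "data": {"claw": [0.3,0.3,0.3,0.3,0.3,0.3,0.3,0.3], "offset": [[0,0.04,-0.5],[0,0,-0.5],[0,0,-0.5],[0,0,-0.5],[0,0,-0.5],[0,0,-0.5],[0,0,-0.3],[0,0,0]], "angular": [[0,0,0],[0,0,0],[0,0,0],[0,0,0],[0,0,0],[0,0,0],[0,0,0],[0,0,0]]}}

```text
t: 15.8
tool_pos: [486.1, -198.7, 103.7]
eef_rot: [3.141, 0.002, -0.472]
wrist_force: [-0.5, 0.5, -0.9]
grip_width: 0.458
finger_force: 20.0
```

Call:
{"op": "carry_out", "data": {"claw": [0.3,0.3,0.3,0.3,0.3,0.3,0.3,0.3], "offset": [[0,0,-0.05],[0,0,-0.05],[0,0,-0.03],[0,0,-0.02],[0,0,0],[0,0,0],[0,0,0],[0,0,0]], "angular": [[0,0,0],[0,0,0],[0,0,0],[0,0,0],[0,0,0],[0,0,0],[0,0,0],[0,0,0]]}}

```text
t: 16.6
tool_pos: [487.3, -199.2, 102.1]
eef_rot: [-3.141, -0.002, -0.472]
wrist_force: [-1.8, 1.1, 4.3]
grip_width: 0.46
finger_force: 20.0
```

Call:
{"op": "carry_out", "data": {"claw": [0.4,0.5,0.6,0.65,0.65,0.65,0.65,0.65], "offset": [[0,0,0],[0,0,0],[0,0,0],[0,0,0],[0,0,0.4],[0,0,0.8],[0,0,1],[0,0,1]], "angular": [[0,0,0],[0,0,0],[0,0,0],[0,0,0],[0,0,0],[0,0,0],[0,0,0],[0,0,0]]}}

```text
t: 17.4
tool_pos: [486.6, -199.1, 182.4]
eef_rot: [3.141, 0.0, -0.473]
wrist_force: [0.6, 0.1, 0.9]
grip_width: 0.651
finger_force: 0.0
```

Call:
{"op": "carry_out", "data": {"claw": [0.65,0.65,0.65,0.65,0.65,0.65,0.65,0.65], "offset": [[0,0,1],[0.1,0.9,0.6],[0.1,0.9,0.4],[0.1,0.9,0.4],[0.1,0.9,0.4],[0.1,0.9,0.4],[0.1,0.9,0],[0.1,0.9,0]], "angular": [[0,0,0],[0,0,0.42],[0,0,0.42],[0,0,0.42],[0,0,0.42],[0,0,0.42],[0,0,0.42],[0,0,0.42]]}}

```text
t: 18.2
tool_pos: [504.3, -40.8, 262.2]
eef_rot: [3.142, -0.002, -0.06]
wrist_force: [0.6, 0.7, -0.3]
grip_width: 0.646
finger_force: 0.0
```

Call:
{"op": "carry_out", "data": {"claw": [0.8,0.9,0.9,0.9,0.9,0.9,0.9,0.9], "offset": [[0.1,0.9,0],[0.1,0.9,0],[0.1,0.9,0],[0.1,0.9,0],[0.1,0.9,0],[0.1,0.9,0],[0.1,0.9,0],[0,0,0]], "angular": [[0,0,0.42],[0,0,0],[0,0,0],[0,0,0],[0,0,0],[0,0,0],[0,0,0],[0,0,0]]}}

```text
t: 19.0
tool_pos: [521.4, 120.0, 261.5]
eef_rot: [-3.139, -0.0, 0.003]
wrist_force: [-1.0, 0.2, -0.3]
grip_width: 0.899
finger_force: 0.0
```

Call:
{"op": "carry_out", "data": {"claw": [0.9,0.9,0.9,0.9,0.9,0.9,0.9,0.9], "offset": [[0.3,0.68,-0.5],[0,0,-0.7],[0,0,-0.6],[0,0,-0.6],[0,0,0],[0,0,0],[0,0,0],[0,0,0]], "angular": [[0,0,0],[0,0,0],[0,0,0],[0,0,0],[0,0,0],[0,0,0],[0,0,0],[0,0,0]]}}

```text
t: 19.8
tool_pos: [529.8, 132.9, 201.9]
eef_rot: [-3.141, -0.002, -0.004]
wrist_force: [0.5, -0.0, 0.0]
grip_width: 0.9
finger_force: 0.0
```

Run:
```python
from workcell import *
from h import *
c=camera("top");t=c["pixels"][:,:,::-1]; s=camera("scene")["pixels"][:,:,::-1]
a=cv2.resize(t[137:237,265:365],(400,400),interpolation=3);b=cv2.resize(s[160:260,190:290],(400,400),interpolation=3)
cv2.imwrite("pics/j.png",np.hstack([a,b]))
print(get_state()["tool_pos"],get_state()["eef_rot"])
```

```text
[529.62033371 133.00997113 201.77552459] [-3.14119528e+00 -1.35004067e-03 -3.38983544e-03]
```

View pics/j.png

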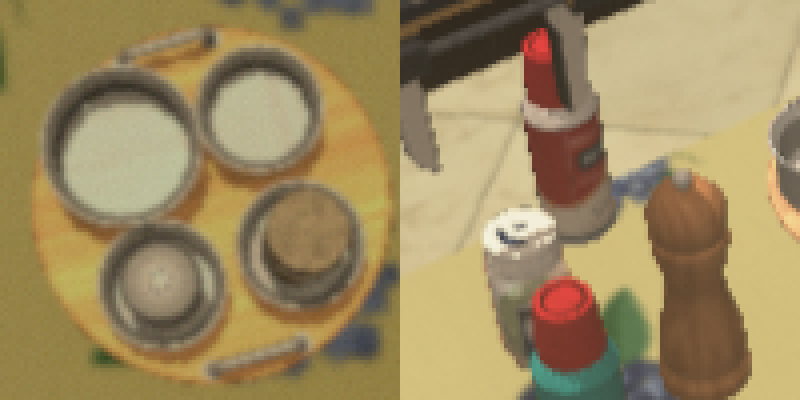

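Call:
{"op": "carry_out", "data": {"claw": [0.9,0.9,0.9,0.9,0.9,0.9,0.9,0.9], "offset": [[0,0,-0.6],[0,0,-0.7],[0,0,-0.7],[0,0,-0.7],[0,0,-0.7],[0,0,-0.6],[0,0,-0.4],[0,0,0]], "angular": [[0,0,0],[0,0,0],[0,0,0],[0,0,0],[0,0,0],[0,0,0],[0,0,0],[0,0,0]]}}

```text
t: 20.7
tool_pos: [528.6, 132.8, 90.2]
eef_rot: [3.141, 0.002, -0.003]
wrist_force: [-0.3, 0.2, 1.0]
grip_width: 0.9
finger_force: 0.0
```

Call:
{"op": "carry_out", "data": {"claw": [0.8,0.7,0.6,0.5,0.4,0.35,0.35,0.35], "offset": [[0,0,0],[0,0,0],[0,0,0],[0,0,0],[0,0,0],[0,0,0],[0,0,0],[0,0,0]], "angular": [[0,0,0],[0,0,0],[0,0,0],[0,0,0],[0,0,0],[0,0,0],[0,0,0],[0,0,0]]}}

```text
t: 21.5
tool_pos: [529.4, 133.1, 91.4]
eef_rot: [-3.141, -0.001, -0.003]
wrist_force: [0.1, 0.4, 1.2]
grip_width: 0.487
finger_force: 20.0
```

Call:
{"op": "carry_out", "data": {"claw": [0.35,0.35,0.35,0.35,0.35,0.35,0.35,0.35], "offset": [[0,0,0.4],[0,0,0.8],[0,0,1],[0,0,1],[0,0,1],[0,0,1],[0,0,1],[0,0,1]], "angular": [[0,0,0],[0,0,0],[0,0,0],[0,0,0],[0,0,0],[0,0,0],[0,0,0],[0,0,0]]}}

```text
t: 22.3
tool_pos: [528.7, 132.8, 272.5]
eef_rot: [3.141, 0.0, -0.003]
wrist_force: [0.2, -1.0, -0.5]
grip_width: 0.486
finger_force: 20.0
```

Call:
{"op": "carry_out", "data": {"claw": [0.35,0.35,0.35,0.35,0.35,0.35,0.35,0.35], "offset": [[0.09,-0.88,0.2],[0.09,-0.88,0],[0.09,-0.88,0],[0.09,-0.88,0],[0.09,-0.88,0],[0.09,-0.88,0],[0.09,-0.88,0],[0.09,-0.88,0]], "angular": [[0,0,-0.42],[0,0,-0.42],[0,0,-0.42],[0,0,-0.42],[0,0,-0.42],[0,0,-0.42],[0,0,-0.42],[0,0,-0.42]]}}

```text
t: 23.1
tool_pos: [547.4, -45.0, 276.0]
eef_rot: [3.142, 0.0, -0.477]
wrist_force: [0.1, 0.0, -1.3]
grip_width: 0.489
finger_force: 20.0
```

Call:
{"op": "carry_out", "data": {"claw": [0.35,0.35,0.35,0.35,0.35,0.35,0.35,0.35], "offset": [[0.09,-0.88,0],[0.09,-0.88,0],[0.09,-0.88,0],[0.09,-0.88,0],[0.09,-0.88,0],[0.09,-0.9,0],[0,0,0],[0,0,0]], "angular": [[0,0,0],[0,0,0],[0,0,0],[0,0,0],[0,0,0],[0,0,0],[0,0,0],[0,0,0]]}}

```text
t: 23.9
tool_pos: [560.6, -175.9, 275.9]
eef_rot: [-3.141, 0.001, -0.475]
wrist_force: [-0.7, 1.1, -1.0]
grip_width: 0.491
finger_force: 20.0
```

Call:
{"op": "carry_out", "data": {"claw": [0.35,0.35,0.35,0.35,0.35,0.35,0.35,0.35], "offset": [[0,0,-0.5],[0,0,-0.8],[0,0,-0.8],[0,0,-0.8],[0,0,-0.6],[0,0,0],[0,0,0],[0,0,0]], "angular": [[0,0,0],[0,0,0],[0,0,0],[0,0,0],[0,0,0],[0,0,0],[0,0,0],[0,0,0]]}}

```text
t: 24.7
tool_pos: [561.4, -175.1, 189.5]
eef_rot: [-3.141, -0.002, -0.472]
wrist_force: [-0.1, -0.2, 0.0]
grip_width: 0.488
finger_force: 20.0
```

Run:
```python
from workcell import *
from h import *
c=camera("scene");s=c["pixels"][:,:,::-1]
cv2.imwrite("pics/k.png",cv2.resize(s[120:240,250:370],(600,600),interpolation=3))
print(get_state()["tool_pos"],get_state()["eef_rot"])
for z in (80,42):print(proj(c,[561.1,-175.3,z]).round(1))
```

```text
[ 561.43533781 -175.32172653  189.61034117] [-3.14093350e+00 -2.02438883e-03 -4.71890576e-01]
[[315.4 170.2]]
[[315.7 180.8]]
```

View pics/k.png

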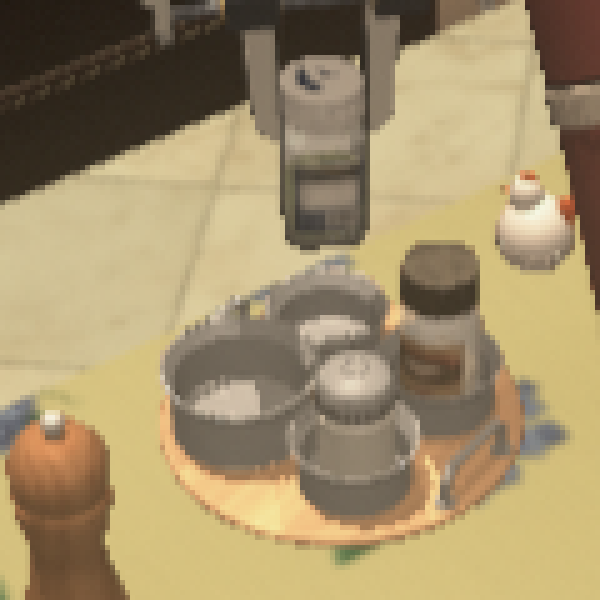

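Call:
{"op": "carry_out", "data": {"claw": [0.35,0.35,0.35,0.35,0.35,0.35,0.35,0.35], "offset": [[0,0,-0.5],[0,0,-0.5],[0,0,-0.5],[0,0,-0.5],[0,0,-0.5],[0,0,-0.5],[0,0,-0.3],[0,0,0]], "angular": [[0,0,0],[0,0,0],[0,0,0],[0,0,0],[0,0,0],[0,0,0],[0,0,0],[0,0,0]]}}

```text
t: 25.55
tool_pos: [560.5, -175.2, 104.8]
eef_rot: [-3.142, 0.001, -0.472]
wrist_force: [0.1, -0.4, -2.4]
grip_width: 0.488
finger_force: 20.0
```

Call:
{"op": "carry_out", "data": {"claw": [0.35,0.35,0.35,0.35,0.35,0.35,0.35,0.35], "offset": [[0,0,-0.05],[0,0,-0.04],[0,0,-0.04],[0,0,-0.02],[0,0,0],[0,0,0],[0,0,0],[0,0,0]], "angular": [[0,0,0],[0,0,0],[0,0,0],[0,0,0],[0,0,0],[0,0,0],[0,0,0],[0,0,0]]}}

```text
t: 26.35
tool_pos: [561.1, -175.6, 103.4]
eef_rot: [-3.141, -0.001, -0.472]
wrist_force: [-1.0, 0.5, 5.7]
grip_width: 0.49
finger_force: 20.0
```

Call:
{"op": "carry_out", "data": {"claw": [0.45,0.55,0.65,0.68,0.68,0.68,0.68,0.68], "offset": [[0,0,0],[0,0,0],[0,0,0],[0,0,0],[0,0,0.4],[0,0,0.8],[0,0,1],[0,0,1]], "angular": [[0,0,0],[0,0,0],[0,0,0],[0,0,0],[0,0,0],[0,0,0],[0,0,0],[0,0,0]]}}

```text
t: 27.15
tool_pos: [560.6, -175.6, 183.7]
eef_rot: [3.141, 0.0, -0.473]
wrist_force: [0.2, 0.1, -0.2]
grip_width: 0.676
finger_force: 0.0
```

Call:
{"op": "carry_out", "data": {"claw": [0.68,0.68,0.68,0.68,0.9,0.9,0.9,0.9], "offset": [[0,0,1],[0,0,1],[-0.39,0.79,0.9],[-0.39,0.79,0],[-0.39,0.79,0],[-0.39,0.79,0],[-0.39,0.79,0],[-0.39,0.79,0]], "angular": [[0,0,0],[0,0,0],[0,0,0],[0,0,0],[0,0,0],[0,0,0],[0,0,0],[0,0,0]]}}

```text
t: 27.95
tool_pos: [501.8, -56.4, 255.6]
eef_rot: [-3.141, -0.001, -0.473]
wrist_force: [0.5, 0.3, -0.6]
grip_width: 0.894
finger_force: 0.0
```

Call:
{"op": "carry_out", "data": {"claw": [0.9,0.9,0.9,0.9,0.9,0.9,0.9,0.9], "offset": [[-0.39,0.79,0],[-0.39,0.79,0],[-0.39,0.79,0],[-0.39,0.79,0],[-0.39,0.79,0],[-0.44,0.79,0],[0,0,0],[0,0,0]], "angular": [[0,0,0],[0,0,0],[0,0,0],[0,0,0],[0,0,0],[0,0,0],[0,0,0],[0,0,0]]}}

```text
t: 28.75
tool_pos: [442.8, 61.2, 255.4]
eef_rot: [-3.141, -0.001, -0.472]
wrist_force: [0.8, -0.3, 0.2]
grip_width: 0.901
finger_force: 0.0
```

Run:
```python
from workcell import *
from h import *
c=camera("scene");s=c["pixels"][:,:,::-1]; t=camera("top")["pixels"][:,:,::-1]
cv2.imwrite("pics/l.png",np.hstack([cv2.resize(t[137:237,265:365],(400,400),interpolation=3),cv2.resize(s[165:265,210:310],(400,400),interpolation=3)]))
print(get_state()["tool_pos"],get_state()["eef_rot"])
for z in (141,166):print(proj(c,[442.8,61.8,z]).round(1))
```

```text
[443.12375153  60.22801329 255.21786896] [ 3.14156035e+00 -1.24988741e-03 -4.74402603e-01]
[[261.8 211.6]]
[[260.8 203.7]]
```

View pics/l.png

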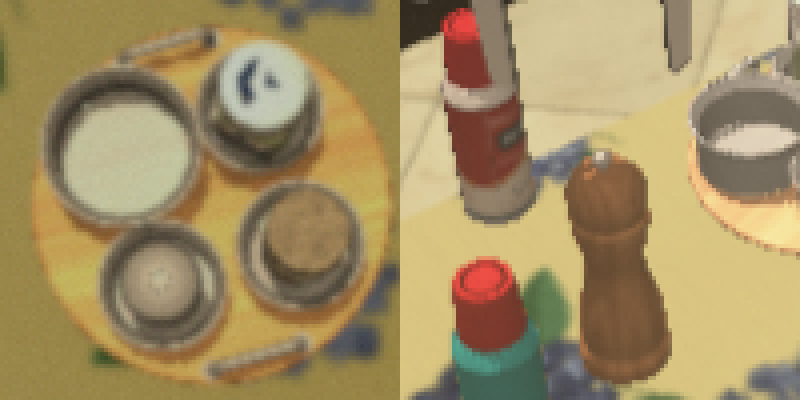

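Call:
{"op": "carry_out", "data": {"claw": [0.9,0.9,0.9,0.9,0.9,0.9,0.9,0.9], "offset": [[0,0.03,-0.6],[0,0,-0.7],[0,0,-0.7],[0,0,-0.7],[0,0,-0.7],[0,0,-0.6],[0,0,-0.35],[0,0,0]], "angular": [[0,0,0],[0,0,0],[0,0,0],[0,0,0],[0,0,0],[0,0,0],[0,0,0],[0,0,0]]}}

```text
t: 29.65
tool_pos: [442.3, 61.3, 145.3]
eef_rot: [3.14, 0.001, -0.474]
wrist_force: [0.5, 0.7, 0.4]
grip_width: 0.902
finger_force: 0.0
```

Call:
{"op": "carry_out", "data": {"claw": [0.8,0.7,0.6,0.5,0.4,0.35,0.35,0.35], "offset": [[0,0,0],[0,0,0],[0,0,0],[0,0,0],[0,0,0],[0,0,0],[0,0,0],[0,0,0]], "angular": [[0,0,0],[0,0,0],[0,0,0],[0,0,0],[0,0,0],[0,0,0],[0,0,0],[0,0,0]], "grip_force": 30}}

```text
t: 30.45
tool_pos: [442.7, 62.3, 146.4]
eef_rot: [-3.141, -0.0, -0.472]
wrist_force: [0.2, -0.2, 3.5]
grip_width: 0.508
finger_force: 30.0
```

Call:
{"op": "carry_out", "data": {"claw": [0.35,0.35,0.35,0.35,0.35,0.35,0.35,0.35], "offset": [[0,0,0.3],[0,0,0.6],[0,0,0.8],[0,0,0.8],[0,0,0.8],[0,0,0.8],[0,0,0.7],[0,0,0.4]], "angular": [[0,0,0],[0,0,0],[0,0,0],[0,0,0],[0,0,0],[0,0,0],[0,0,0],[0,0,0]]}}

```text
t: 31.25
tool_pos: [442.5, 62.2, 277.4]
eef_rot: [-3.141, -0.001, -0.472]
wrist_force: [0.1, -0.7, -1.8]
grip_width: 0.512
finger_force: 30.0
```

Call:
{"op": "carry_out", "data": {"claw": [0.35,0.35,0.35,0.35,0.35,0.35,0.35,0.35], "offset": [[0.2,-0.35,0],[0.4,-0.7,0],[0.4,-0.7,0],[0.4,-0.7,0],[0.4,-0.7,0],[0.4,-0.7,0],[0.4,-0.7,0],[0.4,-0.7,0]], "angular": [[0,0,0],[0,0,0],[0,0,0],[0,0,0],[0,0,0],[0,0,0],[0,0,0],[0,0,0]]}}

```text
t: 32.05
tool_pos: [517.2, -70.6, 274.6]
eef_rot: [3.14, 0.002, -0.473]
wrist_force: [-0.5, 0.4, -1.4]
grip_width: 0.507
finger_force: 30.0
```

Call:
{"op": "carry_out", "data": {"claw": [0.35,0.35,0.35,0.35,0.35,0.35,0.35,0.35], "offset": [[0.4,-0.7,0],[0.4,-0.56,0],[0,0,0],[0,0,0],[0,0,-0.5],[0,0,-0.5],[0,0,0],[0,0,0]], "angular": [[0,0,0],[0,0,0],[0,0,0],[0,0,0],[0,0,0],[0,0,0],[0,0,0],[0,0,0]]}}

```text
t: 32.85
tool_pos: [537.1, -99.6, 251.0]
eef_rot: [-3.141, 0.001, -0.471]
wrist_force: [-0.5, -0.7, -1.5]
grip_width: 0.508
finger_force: 30.0
```

Run:
```python
from workcell import *
from h import *
c=camera("scene");s=c["pixels"][:,:,::-1]
cv2.imwrite("pics/m.png",cv2.resize(s[100:240,240:360],(514,600),interpolation=3))
print(get_state()["tool_pos"],get_state()["eef_rot"])
for z in (105,52):print(proj(c,[537.4,-101,z]).round(1))
t=load("top")
print("spice_b lid",back(t,265+264.5/4-.5,137+85.5/4-.5,110),"spice_a lid",back(t,265+308.5/4-.5,137+232/4-.5,108))
```

```text
[537.53291318 -99.87559229 251.50994902] [-3.14111531e+00 -2.52953117e-04 -4.71386316e-01]
[[297.5 177.5]]
[[298.5 192.7]]
spice_b lid [ 561.56193456 -175.99125918] spice_a lid [ 487.82662061 -199.21211587]
```

View pics/m.png

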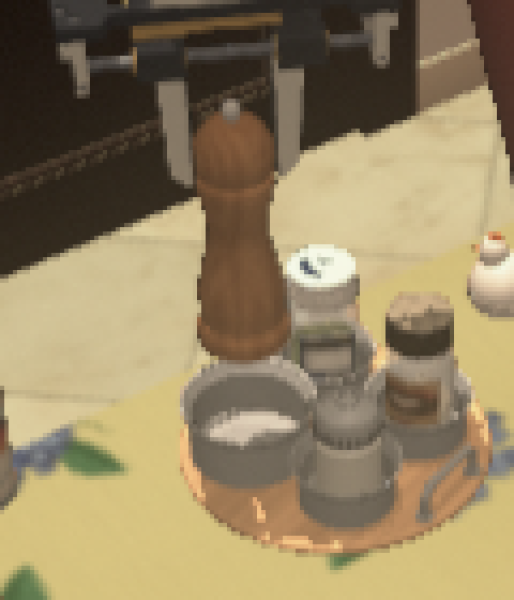

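Call:
{"op": "carry_out", "data": {"claw": [0.35,0.35,0.35,0.35,0.35,0.35,0.35,0.35], "offset": [[0,-0.04,-0.5],[0,0,-0.5],[0,0,-0.6],[0,0,-0.6],[0,0,-0.5],[0,0,-0.5],[0,0,-0.3],[0,0,0]], "angular": [[0,0,0],[0,0,0],[0,0,0],[0,0,0],[0,0,0],[0,0,0],[0,0,0],[0,0,0]]}}

```text
t: 33.7
tool_pos: [537.0, -101.3, 162.7]
eef_rot: [3.141, 0.002, -0.472]
wrist_force: [-0.3, -0.1, -1.7]
grip_width: 0.509
finger_force: 30.0
```

Call:
{"op": "carry_out", "data": {"claw": [0.35,0.35,0.35,0.35,0.35,0.35,0.35,0.35], "offset": [[0,0,-0.05],[0,0,-0.05],[0,0,-0.05],[0,0,-0.03],[0,0,0],[0,0,0],[0,0,0],[0,0,0]], "angular": [[0,0,0],[0,0,0],[0,0,0],[0,0,0],[0,0,0],[0,0,0],[0,0,0],[0,0,0]]}}

```text
t: 34.5
tool_pos: [537.5, -101.5, 159.2]
eef_rot: [-3.141, -0.0, -0.472]
wrist_force: [-0.0, -1.4, -2.5]
grip_width: 0.51
finger_force: 30.0
```

Not yet loaded; a little lower, then release and rise.

Call:
{"op": "carry_out", "data": {"claw": [0.35,0.35,0.35,0.35,0.35,0.35,0.35,0.35], "offset": [[0,0,-0.03],[0,0,-0.03],[0,0,0],[0,0,0],[0,0,0],[0,0,0],[0,0,0],[0,0,0]], "angular": [[0,0,0],[0,0,0],[0,0,0],[0,0,0],[0,0,0],[0,0,0],[0,0,0],[0,0,0]]}}

```text
t: 35.3
tool_pos: [538.0, -101.6, 158.5]
eef_rot: [-3.141, -0.001, -0.472]
wrist_force: [-1.3, 0.3, 5.9]
grip_width: 0.508
finger_force: 30.0
```

Call:
{"op": "carry_out", "data": {"claw": [0.45,0.55,0.65,0.75,0.8,0.8,0.8,0.8], "offset": [[0,0,0],[0,0,0],[0,0,0],[0,0,0],[0,0,0],[0,0,0.4],[0,0,0.7],[0,0,0.9]], "angular": [[0,0,0],[0,0,0],[0,0,0],[0,0,0],[0,0,0],[0,0,0],[0,0,0],[0,0,0]]}}

```text
t: 36.1
tool_pos: [537.0, -101.4, 208.0]
eef_rot: [3.141, 0.002, -0.472]
wrist_force: [0.1, -0.2, -0.8]
grip_width: 0.8
finger_force: 0.0
```

Call:
{"op": "carry_out", "data": {"claw": [0.8,0.8,0.8,0.8,0.8,0.8,0.8,0.8], "offset": [[0,0,0.9],[0,0,0.9],[-0.2,0.9,0.4],[-0.2,0.9,0],[-0.2,0.9,0],[-0.2,0.9,0],[-0.2,0.9,0],[0,0.9,0]], "angular": [[0,0,0],[0,0,0],[0,0,0],[0,0,0],[0,0,0],[0,0,0],[0,0,0],[0,0,0]]}}

```text
t: 36.9
tool_pos: [511.9, 34.2, 263.4]
eef_rot: [-3.141, -0.0, -0.473]
wrist_force: [0.6, -0.7, -0.6]
grip_width: 0.799
finger_force: 0.0
```

Run:
```python
from workcell import *
from h import *
s=camera("scene")["pixels"][:,:,::-1]; t=camera("top")["pixels"][:,:,::-1]
cv2.imwrite("pics/n.png",np.hstack([cv2.resize(t[120:240,265:425],(400,300),interpolation=3),cv2.resize(s[120:240,210:370],(400,300),interpolation=3)]))
```

```text
(no output)
```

View pics/n.png

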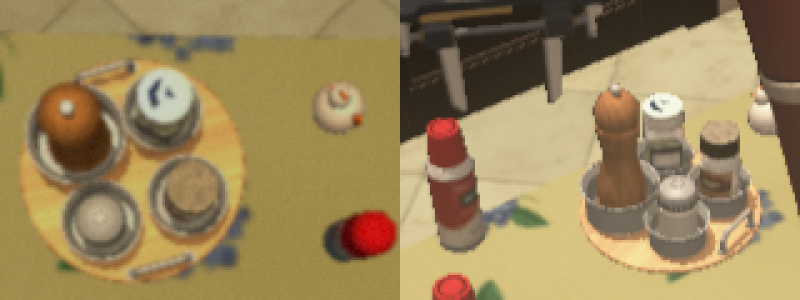

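```bash
python3 -c "
from workcell import *
print(job_done())"
```

```text
the job is handed in; nothing more can be done
None
```

I put all four seasonings upright in their own cups, with the mill in the wide one, left the cans and hen timer untouched, and handed the job in at about 37 s; no verdict came back.

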